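# Close the sample-plate clamp with its T-handle

### The arm

A 6-joint arm with a two-finger parallel gripper is mounted at the origin on the work surface. World frame = base frame: x ahead of the robot, y to its left, z up, the work surface at z = 0. Lengths are in m, angles in rad, forces in N, time in s.
With the tool pointing down it reaches from about 0.3 to 0.875 m from the base axis. Payload 6.4 kg.
Tool frame: the origin (TCP) lies midway between the tips of the shut fingers; the grasp point (between the pads) lies 19 mm behind it; z points along the fingers, y is the line along which they close (so a half turn about z gives the same grasp; the last joint's range is limited). The gripper opens to 85 mm and grips with 20 to 120 N. Pads are 22 mm wide; open, the fingers measure 114 mm over their backs; the gripper's body (76 mm by 85 mm) begins 54 mm behind the grasp point. The pads swing forward as they close: fully open they stand 13 mm farther back than shut.
Start: joints at [1.062, 0.181, 1.607, -0, 1.354, -0.206], TCP at [0.171, 0.549, 0.231] pointing down, gripper open.
Joint ranges: [-2.99, 2.99], [-0.89, 2.07], [0.3, 2.58], [-1.14, 4.28], [0, 2.63], [-3.12, 3.12]. Speed limits (rad/s): [2.57, 2.57, 3.01, 3.14, 3.14, 3.14].

### API

Orientations are given as a unit quaternion [w, x, y, z].
In Python, from bench import * gives the robot as it stands.
- The arm moves only by the tool play_rows, never from a script. Its argument "plan" is a list of rows, each a list of 3 entries, a list of its own where there are three numbers: the finger opening in mm, from 0 to 85.4, then the shift along the tool's x, y, z normalised to -1 to 1, where 1 is 40 cm, then the turn about the tool's z normalised to -1 to 1, where 1 is pi rad. A call has 1 to 10 rows; each row is the pose to reach, as a shift and turn from the pose commanded when the call began, along the tool's axes at that moment, turning the shorter way round; what a row does not reach only later rows make up. A row lasts 1/10 s, in which the tool goes at most 50 mm and 8.59 degrees, less where a joint would pass 70% of its speed; a pose out of reach is approached as far as the arm can. A call with a number of a shift or a turn outside -1 to 1 is refused whole. A call with a gripper value outside its range is refused whole. The fingers move at their own pace and stop on an object; the grip force is fixed at half the most. Time passes only in rows, so rows that repeat a pose let the fingers close. It gives the time, the measured TCP pose, the force, the opening and the grip force at its end, in the units of the state.
- get_obs(): the state, without advancing time (a new reading comes with each control period).
- camera(name): name is "scene" or "top"; returns a dict with "image" (420x560x3 uint8, red, green, blue), "range_z" (420x560 float32, m along the optical axis (not along the pixel's ray), 0 where there is no reading), "intrinsics" (3x3 intrinsics, pixels), "k1" (the pictures are not rectified: a ray, as slopes to the right and down, at radius r is drawn at 1 + k1 r^2 times it, then the intrinsics apply), "rvec" (rotation vector, rad) and "tvec" (3), from world to camera coordinates, as OpenCV has them. Camera axes: x right, y down, z forward; pixel columns grow to the right and rows downward; lengths in m; the calibration is good to about 2 mm. A picture is of the moment at which its call begins.
- hand_in(): hands the job in; it is judged then, once.
Trained networks look in a picture, given as the dict that the camera call returned (one of the last four; its "shot" number tells which), for a name from the list of things; names that differ only in an ending like _2 or _b are one class to them, and where a whole thing is asked for, a point or a joint stands for the part that bears it (a point fixed in the world has none). Each returns a list of dicts, best first, with "conf" (0 to 1); they miss things now and then, are a little off and sometimes report something else, mostly with a low value. They report only what shows in the picture. A call takes as long as a camera call. They do not tell look-alikes from the thing itself.
- search_frame(picture, label): "rect" ([centre column, centre row, width, height] in pixels, round what is visible of it).
- masks_of(picture, label): "mask" (420x560 bool, what is visible of it) and "rect" ([centre column, centre row, width, height] in pixels, round what is visible of it).
The state is a dict: "time_s": time; "q": joint angles; "dq": joint speeds; "joint_efforts": joint torques, N m; "eef_pos": TCP position; "eef_rot": TCP orientation; "wrist_force": force on the tool from outside, world axes, zero at the start; "torque": the same for the moment, N m; "opening": opening from 0.0 (shut) to 1.0 (fully open); "grasp_force": force on a finger pad.
Only numpy, scipy, OpenCV 4.12 (cv2) and the standard library are available. Lean on these libraries where they do the work, as an engineer would, in place of code of your own. Each camera call takes 0.05 s, during which the arm holds its last target. There are 200 camera calls.

### The job

Fit the larger T-handle onto the square spindle of the plate clamp and push it fully home, then turn it clockwise to the stop, so that the cam presses the stacked plates flush against the rail. Leave the handle on the spindle and do not disturb the other things on the bench.

Things in the scene. Friction and masses are not known exactly. Their poses are not given: they have to be found in the camera images.
- tee_handle: the larger of two metal T-handles, standing upright: a socket 40 mm square outside, 42 mm tall, with a 22 mm square bore 32 mm deep open at the underside, topped by a level bar 120 x 16 x 20 mm (x, y, z), from 42 to 62 mm above the origin. Bar along x; the bore's flats are parallel to x and y. Origin at the centre of its underside, z up; 0.18 to 0.35 kg
- clamp: cam clamp bolted to the bench: grey base 150 x 190 x 20 mm (x, y, z), a rail along x at its +y end (inner face at y = +75 mm, top at z = 44 mm), the upright spindle at y = -36 mm, the plates between spindle and rail. Origin at the centre of its underside
- spindle (a joint): angle of the clamp's spindle (rad): 0 fully open, 1.25 at the closed stop; grows clockwise seen from above. It turns stiffly (0.1 N m) and stays where it is left
- spindle_seat (a point): centre of the top of the spindle's round shoulder (44 mm diameter), 50 mm above the bench, where a fully home handle's underside rests; z up. From here a square shaft, 20 mm across flats, stands up 28 mm (top 6 mm tapered); its flats are parallel to this frame's x and y, which turn with the spindle. Below the shoulder is an eccentric cam, 60 mm diameter, that pushes the plates to the rail
- plate0: bottom one of three loose metal sample plates 80 x 60 x 6 mm (x, y, z) stacked untidily on the clamp's base; origin at the centre of its underside; flush with the rail when that is at y = +45 mm in the clamp's frame
- plate1: middle one of three loose metal sample plates 80 x 60 x 6 mm (x, y, z) stacked untidily on the clamp's base; origin at the centre of its underside; flush with the rail when that is at y = +45 mm in the clamp's frame
- plate2: top one of three loose metal sample plates 80 x 60 x 6 mm (x, y, z) stacked untidily on the clamp's base; origin at the centre of its underside; flush with the rail when that is at y = +45 mm in the clamp's frame
- small_handle: the smaller T-handle, not used: same make, socket 26 mm square outside with a 12 mm bore (too small for the spindle), bar 78 x 12 x 16 mm, 46 mm tall in all; stands upright; origin at the centre of its underside
- beaker: glass beaker, 70 mm diameter, 90 mm tall, bystander; origin at the centre of its underside
- bottle: amber bottle, 60 mm diameter, 110 mm tall, bystander; origin at the centre of its underside
- mouse: black computer mouse 110 x 60 x 32 mm on a blue mat, bystander; origin at the centre of its underside
- dish: clear shallow dish, 90 mm diameter, 18 mm tall, bystander; origin at the centre of its underside
- spatula: lab spatula 190 mm long lying flat, bystander; origin at its middle
- tip_box: blue box 120 x 85 x 61 mm, bystander; origin at the centre of its underside
There are look-alikes about, which are no part of the job. What is shaped like the clamp but yellow is not meant.

How it is judged:
By the outcome, as a careful person would: the job done as asked, in the order asked, and still so for the second after the job is handed in, with the robot touching nothing.
It also fails if it takes over 42 s, if anything falls off the work surface, if the arm or the gripper's body presses on something with over 40 N, if the wrist force passes 120 N, or if a joint passes its speed limit or range.

## Working session

There is one attempt and no reset: what is moved stays moved. The work goes in short steps, Python scripts to look and compute and a tool call to move; the robot and the scene stay as the last step left them, time stands still between calls to the robot, and variables do not carry over. Pictures are saved under pics/ and viewed, at most 10 in all, crops included, and the job is handed in when it is done.

Besides the shell and the picture viewer there is one more tool, called after ">>>" as name(argument=value, ...) on one line, values as JSON. play_rows: Moves the arm, as the interface text tells. Its arguments: {"type":"object","properties":{"plan":{"type":"array","items":{"type":"array"}}},"required":["plan"]}

```bash
ls; mkdir -p pics
cat > h.py <<'E'
from bench import *
import numpy as np, cv2
def shot(n):
    c=camera(n); return c
def pts(c):
    """world xyz for every pixel"""
    K=np.array(c["intrinsics"]);h,w=c["range_z"].shape
    u,v=np.meshgrid(np.arange(w),np.arange(h))
    p=cv2.undistortPoints(np.stack([u,v],-1).reshape(-1,1,2).astype(float),K,np.array([c["k1"],0,0,0,0.])).reshape(h,w,2)
    z=c["range_z"][...,None]
    P=np.concatenate([p*z,z],-1)
    R=cv2.Rodrigues(np.array(c["rvec"],float))[0]
    return (P-np.array(c["tvec"]).ravel())@R
def proj(c,X):
    return cv2.projectPoints(np.array(X,float).reshape(-1,1,3),np.array(c["rvec"],float),np.array(c["tvec"],float),np.array(c["intrinsics"]),np.array([c["k1"],0,0,0,0.]))[0].reshape(-1,2)
def save(c,n,crop=None,s=1):
    im=c["image"][...,::-1]
    if crop: a,b,d,e=crop; im=im[b:e,a:d]
    cv2.imwrite("pics/"+n,cv2.resize(im,None,fx=s,fy=s,interpolation=cv2.INTER_CUBIC))
E
python3 - <<'E'
from h import *
o=get_obs();print(o)
for n in("top","scene"):
    c=camera(n);save(c,n+"0.png",s=1.4);P=pts(c)
    for l in("tee_handle","clamp","spindle","plate2","small_handle"):
        for m in masks_of(c,l)[:4]:
            X=P[m["mask"]&(c["range_z"]>0)]
            print(n,l,round(m["conf"],2),np.round(m["rect"]),np.round(np.median(X,0),3) if len(X) else None)
E
```

```text
pics
{'time_s': 0.0, 'q': array([ 1.06167700e+00,  1.81555713e-01,  1.60799778e+00, -2.22053761e-07,
        1.35376978e+00, -2.06271624e-01]), 'dq': array([ 9.58936000e-04, -7.32095751e-05, -1.47555532e-03,  2.69857300e-04,
       -8.56696712e-04,  1.54147898e-04]), 'joint_efforts': array([-3.62020357e-03, -4.44877338e+01, -3.51330543e+01, -6.57471464e-04,
        9.29211063e-03,  2.53259566e-05]), 'eef_pos': array([0.17118699, 0.54836139, 0.23038083]), 'eef_rot': array([-3.02857665e-04,  1.50845764e-01,  9.88556931e-01, -8.10578879e-04]), 'wrist_force': array([-0.25204457,  0.29533306, -0.17761338]), 'torque': array([ 0.07382989,  0.0405384 , -0.00589162]), 'grasp_force': 0.0, 'opening': 0.9998952699641797}
top tee_handle 0.68 [152. 173.  20.  47.] [0.634 0.253 0.055]
top clamp 0.94 [443. 223.  69.  58.] [ 0.502 -0.635  0.02 ]
top clamp 0.9 [268. 208.  69.  52.] [ 0.533 -0.111  0.02 ]
top spindle 0.76 [456. 223.  20.  20.] [ 0.492 -0.667  0.042]
top spindle 0.7 [110. 182.  26.  24.] [0.608 0.381 0.073]
top spindle 0.61 [275. 212.  18.  24.] [ 0.521 -0.121  0.043]
top plate2 0.97 [256. 207.  20.  25.] [ 0.537 -0.053  0.037]
top plate2 0.64 [163. 237.  24.  10.] [0.444 0.221 0.041]
top plate2 0.4 [257. 208.  22.  26.] [ 0.519 -0.084  0.03 ]
top plate2 0.34 [373. 176.  32.  40.] [ 0.632 -0.406  0.058]
top small_handle 0.58 [163. 238.  24.  15.] [0.443 0.217 0.042]
scene tee_handle 0.8 [343. 325.  24.  43.] [0.644 0.262 0.059]
scene clamp 0.68 [286. 233.  78.  65.] [ 0.553 -0.101  0.024]
scene clamp 0.56 [192. 139.  65.  45.] [ 0.514 -0.631  0.024]
scene spindle 0.74 [282. 217.  24.  19.] [ 0.533 -0.117  0.045]
scene spindle 0.57 [188. 125.  16.  16.] [ 0.503 -0.666  0.046]
scene plate2 0.94 [290. 232.  35.  25.] [ 0.542 -0.054  0.04 ]
scene small_handle 0.55 [382. 280.  30.  20.] [0.454 0.224 0.039]
```

View pics/top0.png

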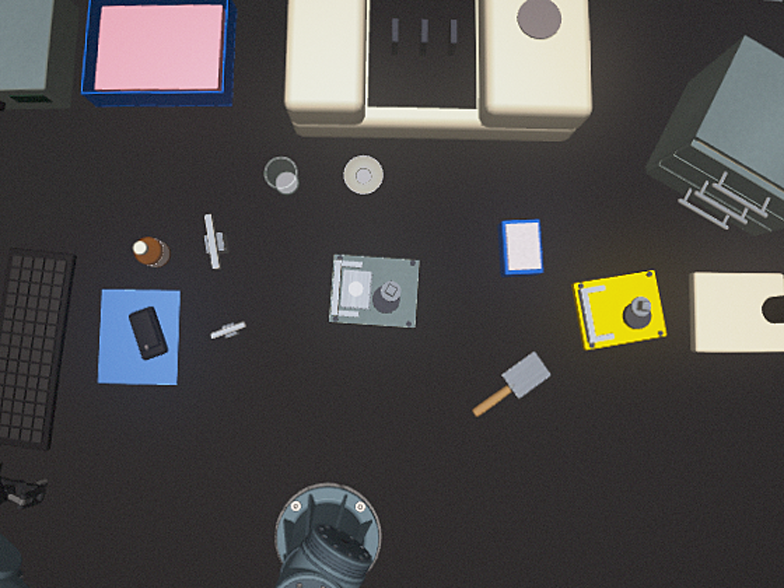

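View pics/scene0.png

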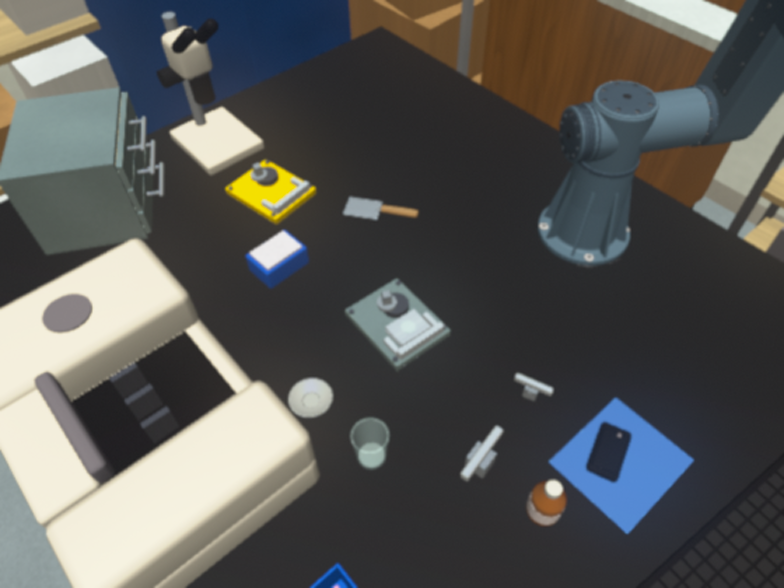

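The top view shows the grey clamp at about (374,290), the large handle at (212,241), the small one at (228,330) and the yellow look-alike at (620,310). The rail is on the clamp's left (+y). Next I'll measure these precisely.

Run:
```python
from h import *
ims=[]
for n,r1,r2 in(("top",(138,145,168,201),(225,175,310,240)),("scene",(322,295,366,350),(245,195,325,265))):
    c=camera(n);P=pts(c)
    # bar
    a,b,d,e=r1;Q=P[b:e,a:d].reshape(-1,3);Q=Q[(Q[:,2]>.053)&(Q[:,2]<.075)]
    (cx,cy),(w,h),an=cv2.minAreaRect(Q[:,:2].astype(np.float32))
    m=Q[:,:2].mean(0);U=np.linalg.svd(Q[:,:2]-m)[2][0]
    print(n,"bar n",len(Q),"z",np.median(Q[:,2]),"rect",cx,cy,w,h,"mean",m,"ang",np.degrees(np.arctan2(U[1],U[0])))
    a,b,d,e=r2;Q=P[b:e,a:d].reshape(-1,3)
    G=Q[(Q[:,2]>.012)&(Q[:,2]<.026)];print(" base",cv2.minAreaRect(G[:,:2].astype(np.float32)),np.median(G[:,2]))
    R=Q[(Q[:,2]>.0405)&(Q[:,2]<.048)&(Q[:,1]>-.07)];m=R[:,:2].mean(0);U=np.linalg.svd(R[:,:2]-m)[2][0]
    print(" rail",len(R),m,np.degrees(np.arctan2(U[1],U[0])))
    S=Q[(Q[:,2]>.046)&(Q[:,2]<.056)&(Q[:,1]<-.08)];print(" shoulder",cv2.minEnclosingCircle(S[:,:2].astype(np.float32)),len(S),np.median(S[:,2]))
    T=Q[(Q[:,2]>.070)&(Q[:,1]<-.08)];print(" top",cv2.minAreaRect(T[:,:2].astype(np.float32)),T[:,:2].mean(0),len(T),np.median(T[:,2]))
    for k in(r1,r2):
        a,b,d,e=k;im=c["image"][b:e,a:d,::-1];ims.append(cv2.resize(im,(390,int(390*(e-b)/(d-a))) if k is r2 else (int(295*(d-a)/(e-b)),295),interpolation=cv2.INTER_CUBIC))
H=np.zeros((600,800,3),np.uint8)
x=0
for i,p in enumerate((0,2)):
    im=ims[p];H[:im.shape[0],i*400:i*400+im.shape[1]]=im
for i,p in enumerate((1,3)):
    im=ims[p][:300];H[300:300+im.shape[0],i*400:i*400+im.shape[1]]=im
cv2.imwrite("pics/crops.png",H)
```

```text
top bar n 231 z 0.06007838456359108 rect 0.6351432204246521 0.25691738724708557 0.1201443150639534 0.01757892593741417 mean [0.63437451 0.255716  ] ang -168.57922030943072
 base ((0.536733865737915, -0.09310991317033768), (0.18958242237567902, 0.1504533588886261), 86.80513763427734) 0.018937595857100066
 rail 181 [ 0.53980066 -0.02068367] 176.06307880799727
 shoulder ((0.5345556735992432, -0.12936177849769592), 0.02142144739627838) 97 0.04881273574542992
 top ((0.49331900477409363, -0.11515319347381592), (0.02134363353252411, 0.10706139355897903), 71.83827209472656) [ 0.49888977 -0.12131944] 70 0.07700525830301672
scene bar n 294 z 0.06166605695617683 rect 0.6366108655929565 0.25697094202041626 0.12149834632873535 0.016565237194299698 mean [0.6398125  0.25808876] ang 10.706996719377432
 base ((0.5358883142471313, -0.1326790452003479), (0.27421221137046814, 0.1525019407272339), 86.07597351074219) 0.022184822430675225
 rail 308 [ 0.54163493 -0.02944816] -4.054599300635357
 shoulder ((0.5273422002792358, -0.1229090765118599), 0.03243815898895264) 92 0.05188103217452286
 top ((0.5369065999984741, -0.1283576935529709), (0.021476956084370613, 0.01945490762591362), 60.84387969970703) [ 0.53709982 -0.12841639] 42 0.07905595746651375
```

View pics/crops.png

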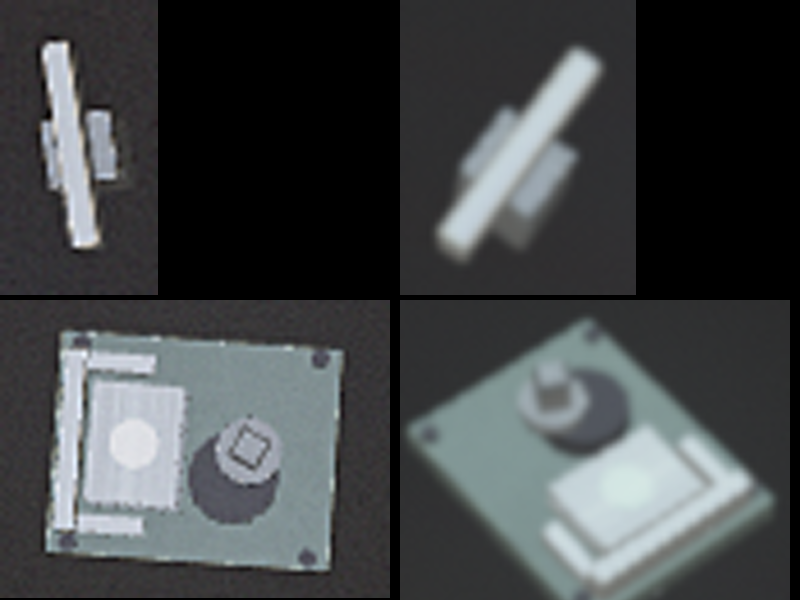

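Handle yaw comes out near 11°, clamp yaw near -3.7°, and the spindle near (0.535,-0.129). In the lower-left crop the square shaft (229–271, 425–468) sits at about -30°. I'll refine that angle and work out the moves.

```bash
cat >> h.py <<'E'
def tomove(target_xy,z,psi,o=None):
    """shift in tool axes (normalised) and turn (normalised) from measured pose to target; psi=yaw deg of tool y"""
    from scipy.spatial.transform import Rotation as R
    o=o or get_obs();w,x,y,zz=o["eef_rot"];M=R.from_quat([x,y,zz,w]).as_matrix()
    d=M.T@(np.array([*target_xy,z])-o["eef_pos"]);cur=np.degrees(np.arctan2(M[1,1],M[0,1]))
    t=(cur-psi+180)%360-180
    print("pos",np.round(o["eef_pos"],4),"psi",round(cur,2),"shift",np.round(d/.4,4),"turn",round(t/180,4),"axes tilt",np.round(M[:2,2],4))
E
python3 - <<'E'
from h import *
from scipy.optimize import differential_evolution as DE
from scipy.ndimage import map_coordinates as mc
for n in("top","scene"):
    cs=[camera(n) for _ in range(4)];c=cs[0]
    g=np.mean([k["image"].astype(float).mean(2) for k in cs],0)
    gx,gy=cv2.Sobel(g,cv2.CV_64F,1,0),cv2.Sobel(g,cv2.CV_64F,0,1);mag=np.hypot(gx,gy)
    t=np.linspace(-1,1,25);one=np.ones_like(t)
    sq=np.stack([np.r_[t,one,t,-one],np.r_[-one,t,one,t]],-1)
    def pt(p,s,z):
        a=np.radians(p[2]);R=np.array([[np.cos(a),-np.sin(a)],[np.sin(a),np.cos(a)]])
        q=sq*s@R.T+p[:2];return proj(c,np.c_[q,np.full(len(q),z)])
    def f(p):
        u=pt(p,p[3],.078); return mc(g,[u[:,1],u[:,0]],order=1).mean()
    for k in range(2):
        r=DE(f,[(.525,.547),(-.139,-.119),(-75,15),(.0065,.0105)],seed=k,tol=1e-6)
        print(n,np.round(r.x,4),r.fun)
    c2=masks_of(c,"bottle")
    if c2: P=pts(c)[c2[0]["mask"]];print("bottle",np.median(P,0),P[:,2].max())
tomove((.636,.257),.13,101.1)
E
```

```text
top [ 5.34300e-01 -1.28700e-01 -2.92101e+01  9.40000e-03] 115.73453577987031
top [ 5.34300e-01 -1.28700e-01 -2.92096e+01  9.40000e-03] 115.73452251967053
bottle [0.60803483 0.3809164  0.07417373] 1.3634128986318117
scene [ 5.46000e-01 -1.19000e-01 -4.06105e+01  6.50000e-03] 116.0926249107527
scene [ 5.46000e-01 -1.19000e-01 -4.06084e+01  6.50000e-03] 116.09259707635584
bottle [0.62723426 0.39996089 0.07543413] 1.1414201771363934
pos [0.1715 0.5488 0.2313] psi 72.65 shift [-1.326  -0.3501  0.2532] turn -0.1581 axes tilt [ 0. -0.]
```

>>> play_rows(plan=[[65,[-0.12,-0.03,0],0],[65,[-0.24,-0.06,0],-0.04],[65,[-0.36,-0.09,0],-0.08],[65,[-0.48,-0.12,0],-0.12],[65,[-0.6,-0.16,0],-0.158],[65,[-0.72,-0.19,0],-0.158],[65,[-0.84,-0.22,0],-0.158],[65,[-0.95,-0.25,0],-0.158],[65,[-1,-0.26,0],-0.158],[65,[-1,-0.26,0],-0.158]])

```text
time_s: 2.2
eef_pos: [0.5244, 0.3285, 0.231]
eef_rot: [0.0, -0.095, 0.995, -0.0]
wrist_force: [0.1, -0.5, -0.2]
opening: 0.759
grasp_force: 0.0
```

Run:
```python
from h import *
tomove((.636,.257),.13,101.1)
```

```text
pos [0.5244 0.3285 0.231 ] psi 100.88 shift [-0.2401 -0.2282  0.2526] turn -0.0012 axes tilt [ 0.0002 -0.0002]
```

>>> play_rows(plan=[[65,[-0.08,-0.08,0],0],[65,[-0.16,-0.15,0],0],[65,[-0.24,-0.228,0],0],[65,[-0.24,-0.228,0.1],0],[65,[-0.24,-0.228,0.2],0],[65,[-0.24,-0.228,0.3],0],[65,[-0.24,-0.228,0.36],0],[65,[-0.24,-0.228,0.36],0]])

```text
time_s: 3.0
eef_pos: [0.6292, 0.2601, 0.0821]
eef_rot: [-0.005, -0.097, 0.995, -0.0]
wrist_force: [-0.6, 0.9, -0.0]
opening: 0.759
grasp_force: 0.0
```

Run:
```python
from h import *
tomove((.636,.257),.007,101.1)
c=camera("scene");save(c,"hover.png",(270,230,430,370),4)
```

```text
pos [0.6292 0.2601 0.0821] psi 101.18 shift [-0.0169 -0.011   0.1877] turn 0.0005 axes tilt [-0.0096 -0.0016]
```

View pics/hover.png

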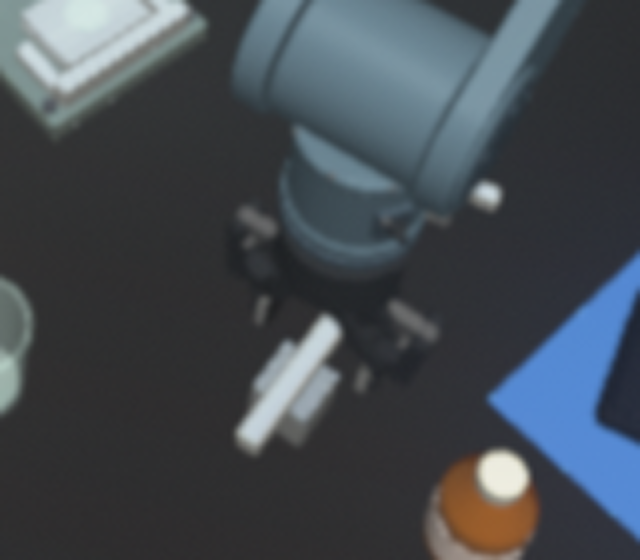

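The fingers straddle the bar as planned (bar from 240,440 to 330,325), and the bottle at (500,490) is clear. I'll descend partway and let it settle before checking.

>>> play_rows(plan=[[65,[0,0,0.05],0],[65,[0,0,0.05],0],[65,[0,0,0.05],0],[65,[0,0,0.05],0],[65,[0,0,0.05],0]])

```text
time_s: 3.55
eef_pos: [0.6349, 0.2596, 0.0691]
eef_rot: [0.001, -0.097, 0.995, 0.0]
wrist_force: [-0.6, -1.2, -0.8]
opening: 0.76
grasp_force: 0.0
```

Run:
```python
from h import *
tomove((.636,.257),.007,101.1)
```

```text
pos [0.6349 0.2596 0.0691] psi 101.1 shift [-0.0011 -0.0071  0.1551] turn -0.0 axes tilt [0.0024 0.0006]
```

>>> play_rows(plan=[[65,[-0.002,-0.007,0.06],0],[65,[-0.002,-0.007,0.12],0],[65,[-0.002,-0.007,0.155],0],[65,[-0.002,-0.007,0.155],0],[65,[-0.002,-0.007,0.155],0],[65,[-0.002,-0.007,0.155],0],[65,[-0.002,-0.007,0.155],0]])

```text
time_s: 4.25
eef_pos: [0.6364, 0.257, 0.0069]
eef_rot: [0.001, -0.097, 0.995, 0.0]
wrist_force: [-0.1, -0.0, 0.1]
opening: 0.758
grasp_force: 0.0
```

>>> play_rows(plan=[[45,[0,0,0],0],[45,[0,0,0],0],[30,[0,0,0],0],[30,[0,0,0],0],[30,[0,0,0],0],[30,[0,0,0],0],[30,[0,0,0],0]])

```text
time_s: 4.95
eef_pos: [0.6358, 0.2568, 0.0059]
eef_rot: [0.0, -0.097, 0.995, 0.0]
wrist_force: [-0.6, 0.7, 5.2]
opening: 0.456
grasp_force: 61.3
```

Run:
```python
from h import *
tomove((.5344,-.129),.11,60.8)
o=get_obs();print(o["grasp_force"],o["opening"]*85,o["q"])
```

```text
pos [0.6358 0.2568 0.0059] psi 101.09 shift [ 0.434  -0.8977 -0.2606] turn 0.2239 axes tilt [0.0009 0.0002]
61.29284519702196 38.801195412322244 [ 2.11221711e-01  6.71511378e-01  1.42370480e+00 -1.77065581e-05
  1.04543751e+00 -1.55318536e+00]
```

>>> play_rows(plan=[[30,[0,0,-0.1],0],[30,[0,0,-0.2],0],[30,[0,0,-0.31],0],[30,[0.05,-0.1,-0.31],0.02],[30,[0.1,-0.2,-0.31],0.06],[30,[0.15,-0.3,-0.31],0.1],[30,[0.2,-0.4,-0.31],0.14],[30,[0.25,-0.5,-0.31],0.18],[30,[0.3,-0.6,-0.31],0.22],[30,[0.34,-0.7,-0.31],0.22]])

```text
time_s: 5.95
eef_pos: [0.5538, -0.0455, 0.1282]
eef_rot: [-0.001, 0.248, 0.969, 0.0]
wrist_force: [0.5, -0.5, -2.3]
opening: 0.457
grasp_force: 61.4
```

>>> play_rows(plan=[[30,[0,0,0],0],[30,[0,0,0],0],[30,[0,0,0],0],[30,[0,0,0],0]])

```text
time_s: 6.35
eef_pos: [0.5556, -0.0429, 0.1289]
eef_rot: [-0.0, 0.245, 0.969, 0.0]
wrist_force: [1.2, 0.2, -3.7]
opening: 0.463
grasp_force: 61.5
```

Run:
```python
from h import *
tomove((.535,-.129),.095,60.8)
o=get_obs();print(o["grasp_force"],o["opening"]*85,o["q"],o["wrist_force"])
c=camera("top");save(c,"carry.png",(180,140,330,250),5)
```

```text
pos [ 0.5556 -0.0429  0.1289] psi 61.59 shift [-0.0571 -0.2138  0.0847] turn 0.0044 axes tilt [-0.0007  0.0004]
61.52204906567931 39.35651609852647 [-2.90232625e-01  2.56307090e-01  1.73824490e+00  2.44249605e-04
  1.14781941e+00 -1.36530600e+00] [ 1.19330104  0.18726396 -3.69535404]
```

View pics/carry.png

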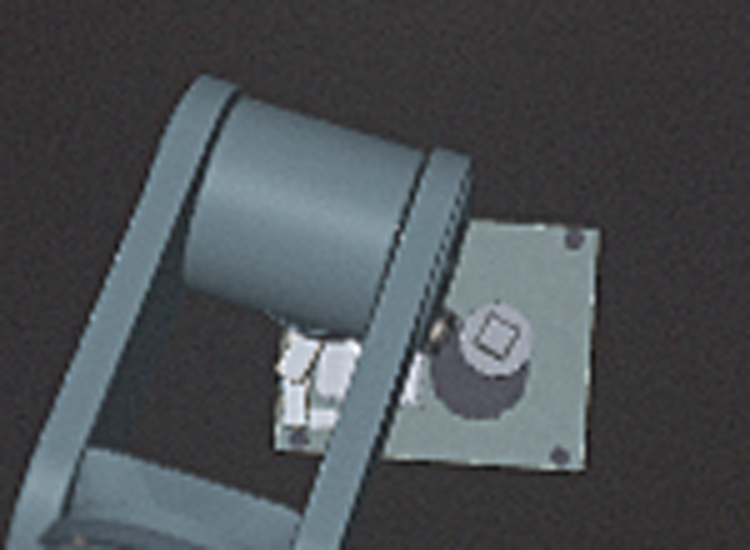

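The handle is in the hand (force -3.7 N), and the spindle at (497,337) is still untouched. I'll move over it.

>>> play_rows(plan=[[30,[-0.03,-0.1,0.02],0.004],[30,[-0.057,-0.18,0.04],0.004],[30,[-0.057,-0.214,0.07],0.004],[30,[-0.057,-0.214,0.07],0.004],[30,[-0.057,-0.214,0.07],0.004],[30,[-0.057,-0.214,0.07],0.004],[30,[-0.057,-0.214,0.07],0.004]])

```text
time_s: 7.1
eef_pos: [0.5355, -0.1293, 0.1018]
eef_rot: [0.0, 0.252, 0.968, 0.0]
wrist_force: [0.4, 0.3, -2.8]
opening: 0.464
grasp_force: 61.7
```

Run:
```python
from h import *
tomove((.535,-.129),.056,60.8)
c=camera("scene");save(c,"over.png",(240,170,340,250),7)
P=pts(c);Q=P[170:250,240:340].reshape(-1,3);Q=Q[(Q[:,2]>.145)&(Q[:,2]<.168)]
print(len(Q),cv2.minAreaRect(Q[:,:2].astype(np.float32)))
```

```text
pos [ 0.5355 -0.1293  0.1018] psi 60.86 shift [1.700e-03 1.000e-04 1.145e-01] turn 0.0003 axes tilt [ 0.0009 -0.0002]
233 ((0.5368596315383911, -0.12872111797332764), (0.09445067495107651, 0.08764088898897171), 14.273517608642578)
```

View pics/over.png

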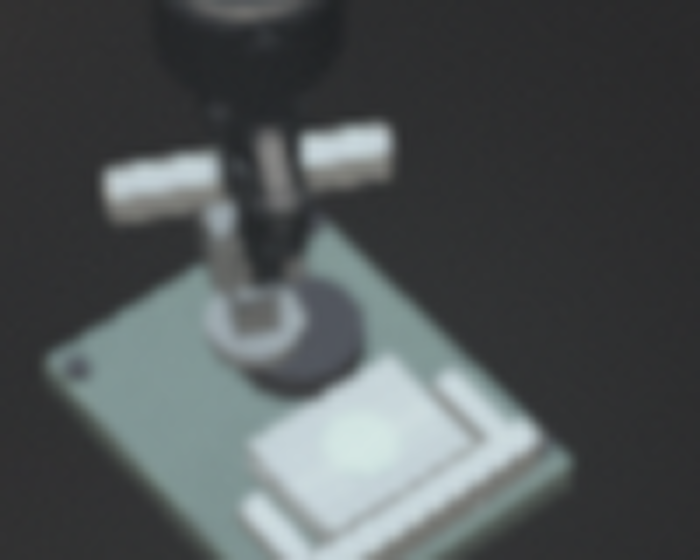

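The handle is above the shaft (255,310) and level. I'll lower it gently onto the taper.

>>> play_rows(plan=[[30,[0.001,0,0.02],0],[30,[0.001,0,0.035],0],[30,[0.001,0,0.042],0],[30,[0.001,0,0.048],0],[30,[0.001,0,0.054],0],[30,[0.001,0,0.06],0],[30,[0.001,0,0.065],0],[30,[0.001,0,0.07],0],[30,[0.001,0,0.07],0]])

```text
time_s: 8.05
eef_pos: [0.5348, -0.13, 0.0732]
eef_rot: [0.0, 0.252, 0.968, 0.0]
wrist_force: [2.9, 1.9, -3.2]
opening: 0.46
grasp_force: 61.7
```

>>> play_rows(plan=[[30,[0,0,0.01],0],[30,[0,0,0.02],0],[30,[0,0,0.028],0],[30,[0,0,0.035],0],[30,[0,0,0.041],0],[30,[0,0,0.045],0],[30,[0,0,0.045],0]])

```text
time_s: 8.75
eef_pos: [0.5348, -0.1299, 0.0559]
eef_rot: [0.0, 0.252, 0.968, 0.0]
wrist_force: [-1.0, 5.0, 6.2]
opening: 0.459
grasp_force: 62.6
```

>>> play_rows(plan=[[30,[0,0,0.003],0],[30,[0,0,0.004],0],[30,[0,0,0.004],0]])

```text
time_s: 9.05
eef_pos: [0.5348, -0.1299, 0.0558]
eef_rot: [-0.0, 0.252, 0.968, 0.0]
wrist_force: [-6.3, 7.3, 19.7]
opening: 0.459
grasp_force: 64.6
```

>>> play_rows(plan=[[30,[0,0,-0.003],0.03],[30,[0,0,-0.003],0.06],[30,[0,0,-0.003],0.09],[30,[0,0,-0.003],0.12],[30,[0,0,-0.003],0.15],[30,[0,0,-0.003],0.18],[30,[0,0,-0.003],0.21],[30,[0,0,-0.003],0.24],[30,[0,0,-0.003],0.27],[30,[0,0,-0.003],0.29]])

```text
time_s: 10.05
eef_pos: [0.5358, -0.1288, 0.0559]
eef_rot: [0.0, 0.653, 0.757, 0.001]
wrist_force: [5.6, 12.5, 7.1]
opening: 0.457
grasp_force: 62.9
```

Run:
```python
from h import *
tomove((.535,-.129),.056,60.8)
o=get_obs();print(o["torque"],o["wrist_force"],o["q"][5])
```

```text
pos [ 0.5358 -0.1288  0.0559] psi 8.43 shift [-0.0002 -0.0021 -0.0003] turn -0.291 axes tilt [0.0024 0.0016]
[ 1.94215364 -0.76708065  0.35280934] [ 5.63563442 12.54805821  7.06902473] -0.6014139119328757
```

>>> play_rows(plan=[[30,[0,0,0],0.02],[30,[0,0,0],0.04],[30,[0,0,0],0.06],[30,[0,0,0],0.08],[30,[0,0,0],0.1],[30,[0,0,0],0.11],[30,[0,0,0],0.11]])

```text
time_s: 10.75
eef_pos: [0.5365, -0.1286, 0.0559]
eef_rot: [0.001, 0.773, 0.635, 0.002]
wrist_force: [7.3, 12.0, 5.3]
opening: 0.463
grasp_force: 62.6
```

Run:
```python
from h import *
tomove((.535,-.129),.056,60.8)
o=get_obs();print(o["torque"],o["wrist_force"],o["q"][5])
```

```text
pos [ 0.5365 -0.1286  0.0559] psi -11.17 shift [-0.0017 -0.0034 -0.0002] turn -0.3999 axes tilt [0.0037 0.0013]
[ 1.93539532 -0.97920208  0.64905435] [ 7.32294659 11.96711184  5.25912303] -0.2589198367768807
```

>>> play_rows(plan=[[30,[0,0,0],0.01],[30,[0,0,0],0.02],[30,[0,0,0],0.03],[30,[0,0,0],0.03]])

```text
time_s: 11.15
eef_pos: [0.5365, -0.129, 0.056]
eef_rot: [0.001, 0.8, 0.6, 0.001]
wrist_force: [7.4, 10.9, 4.0]
opening: 0.463
grasp_force: 71.2
```

Run:
```python
from h import *
tomove((.535,-.129),.056,60.8)
o=get_obs();print(o["torque"],o["wrist_force"],o["q"][5])
```

```text
pos [ 0.5365 -0.129   0.056 ] psi -16.32 shift [-0.0009 -0.0036 -0.0001] turn -0.4285 axes tilt [ 0.0034 -0.0005]
[ 1.61269286 -0.95868497  2.35341297] [ 7.43561321 10.85734526  4.00215885] -0.16759109077213463
```

>>> play_rows(plan=[[30,[0,0,0],0.01],[30,[0,0,0],0.015],[30,[0,0,0],0.015]])

```text
time_s: 11.45
eef_pos: [0.5364, -0.1294, 0.056]
eef_rot: [0.002, 0.814, 0.581, 0.001]
wrist_force: [6.4, 9.0, 3.7]
opening: 0.464
grasp_force: 93.5
```

Run:
```python
from h import *
tomove((.535,-.129),.056,60.8)
o=get_obs();print(o["torque"],o["wrist_force"],o["q"][5])
```

```text
pos [ 0.5364 -0.1294  0.056 ] psi -18.9 shift [-0.0002 -0.0036 -0.0001] turn -0.4428 axes tilt [ 0.0031 -0.0015]
[ 1.38904049 -0.90613861  2.99870949] [6.430815   9.03782436 3.71482088] -0.12190708221151278
```

The torque rises steeply (0.6 to 3.0 N·m), so it is at the stop. I'll unload, release and rise.

>>> play_rows(plan=[[30,[0,0,0],-0.018],[30,[0,0,0],-0.018],[45,[0,0,0],-0.018],[55,[0,0,0],-0.018],[65,[0,0,0],-0.018],[65,[0,0,0],-0.018],[65,[0,0,0],-0.018]])

```text
time_s: 12.15
eef_pos: [0.5343, -0.1304, 0.0548]
eef_rot: [-0.0, 0.799, 0.601, -0.0]
wrist_force: [0.6, -0.4, 0.4]
opening: 0.764
grasp_force: 0.0
```

>>> play_rows(plan=[[65,[0,0,-0.05],0],[65,[0,0,-0.12],0],[65,[0,0,-0.22],0],[65,[0,0,-0.33],0],[65,[0.1,0,-0.4],0],[65,[0.2,0,-0.45],0],[65,[0.32,0,-0.45],0],[65,[0.44,0,-0.45],0],[65,[0.55,0,-0.45],0],[65,[0.55,0,-0.45],0]])

```text
time_s: 13.15
eef_pos: [0.5959, 0.0862, 0.2348]
eef_rot: [-0.001, 0.798, 0.603, 0.001]
wrist_force: [-0.6, 0.3, -0.2]
opening: 0.76
grasp_force: 0.0
```

Run:
```python
from h import *
a=camera("top");b=camera("scene")
H=[cv2.resize(c["image"][r[1]:r[3],r[0]:r[2],::-1],(400,350),interpolation=cv2.INTER_CUBIC) for c,r in((a,(225,170,305,240)),(b,(245,190,325,260)))]
cv2.imwrite("pics/done.png",np.hstack(H))
for n,c,r in(("top",a,(225,170,305,240)),("scene",b,(245,190,325,260))):
    Q=pts(c)[r[1]:r[3],r[0]:r[2]].reshape(-1,3)
    B=Q[(Q[:,2]>.1)&(Q[:,2]<.125)]
    print(n,len(B),np.median(B[:,2]),cv2.minAreaRect(B[:,:2].astype(np.float32)))
```

```text
top 237 0.11024819738112564 ((0.5345617532730103, -0.12897607684135437), (0.11874024569988251, 0.016189731657505035), 77.05481719970703)
scene 208 0.11315933104285678 ((0.5366825461387634, -0.1276797205209732), (0.11751526594161987, 0.017451442778110504), 76.23645782470703)
```

View pics/done.png

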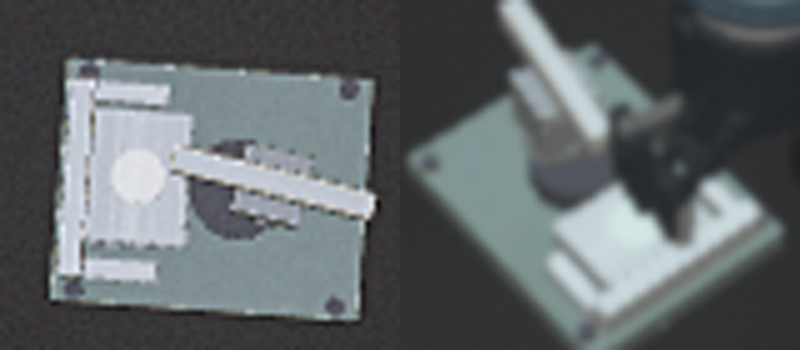

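The bar is seated at the home height (top at 0.112 m), and the plates appear to touch the rail (edge at about column 92). To be sure it is at the stop, I'll check the cam angle and the plate edge in numbers.

Run:
```python
from h import *
c=camera("top")
old=cv2.resize(cv2.imread("pics/top0.png"),(560,420),interpolation=cv2.INTER_AREA);new=c["image"][...,::-1]
Z=.036
def tow(u):  # pixel->world at height z
    K=np.array(c["intrinsics"]);p=cv2.undistortPoints(np.array(u,float).reshape(-1,1,2),K,np.array([c["k1"],0,0,0,0.])).reshape(-1,2)
    R=cv2.Rodrigues(np.array(c["rvec"],float))[0];t=np.array(c["tvec"]).ravel();C=-R.T@t
    d=np.c_[p,np.ones(len(p))]@R;return C+d*((Z-C[2])/d[:,2])[:,None]
from scipy.optimize import differential_evolution as DE
from scipy.ndimage import map_coordinates as mc
th=np.radians(-3.7);S=np.array([.5344,-.129]);t=np.linspace(0,2*np.pi,72,endpoint=False)
for n,im in(("old",old),("new",new)):
    g=im.astype(float).mean(2)
    def f(p):
        v=[]
        for r in(.027,.033):
            q=np.c_[p[0]+r*np.cos(t),p[1]+r*np.sin(t),np.full(72,Z)];u=proj(c,q);v.append(mc(g,[u[:,1],u[:,0]],order=1))
        d=np.clip(v[1]-v[0],0,40);return -d.mean()
    r=DE(f,[(.49,.58),(-.15,-.07)],seed=0);d=r.x-S
    print(n,r.x,r.fun,"ecc",np.hypot(*d),"dir clamp deg",np.degrees(np.arctan2(d[1],d[0])-th))
# profiles along clamp y at several clamp x (through plate), height of top plate 38mm
cc=np.array([.5367,-.0931]);yy=np.arange(.0,.1,.002)
for n,im in(("old",old),("new",new)):
    for x in(-.025,.025):
        q=np.array([[cc[0]+x*np.cos(th)-y*np.sin(th),cc[1]+x*np.sin(th)+y*np.cos(th),.038] for y in yy]);u=proj(c,q)
        print(n,x,mc(im.astype(float).mean(2),[u[:,1],u[:,0]],order=1).astype(int))
```

```text
old [ 0.51594006 -0.11817918] -29.343511432523314 ecc 0.02139764786131362 dir clamp deg 153.32208245936786
new [ 0.5358022  -0.10920963] -23.79274136105859 ecc 0.01983997933123444 dir clamp deg 89.64720697664893
old -0.025 [ 94 112 135 145 161 180 197 203 201 201 200 199 199 200 201 202 201 199
 199 201 205 207 208 205 202 201 202 201 199 196 195 195 197 201 194 162
 130 126 185 206 211 207 204 201 194 177 145  78  53  49]
old 0.025 [135 135 132 138 151 186 200 201 196 196 200 198 197 198 200 200 198 199
 200 201 203 205 204 202 199 196 201 204 199 195 194 195 199 203 205 166
 118  90 139 206 211 207 202 203 180 145 118  87  53  51]
new -0.025 [ 98 117 144 140 138 135 123 142 182 196 200 198 201 201 198 198 201 206
 204 202 198 202 205 207 206 205 203 198 197 205 202 198 196 195 196 198
 203 207 210 209 204 204 203 200 193 184 158  73  49  51]
new 0.025 [ 99 115 130 135 134 124 127 140 177 194 195 200 201 202 197 196 199 202
 202 196 198 200 202 204 205 204 201 199 198 201 203 197 195 196 198 201
 195 155 176 214 205 202 203 207 180 136 119  88  48  54]
```

The cam now points straight at the rail (89.6°) and the gap has closed. Plenty of time is left, so I'll regrip squarely and confirm the stop with a finer torque reading.

Run:
```python
from h import *
tomove((.535,-.1292),.2348,-13.4)
```

```text
pos [0.5952 0.081  0.2346] psi -16.05 shift [-5.468e-01  6.000e-04 -2.000e-04] turn -0.0147 axes tilt [-0.0007 -0.0006]
```

>>> play_rows(plan=[[65,[-0.12,0,0],0],[65,[-0.24,0,0],-0.015],[65,[-0.36,0,0],-0.015],[65,[-0.46,0,0],-0.015],[65,[-0.547,0.001,0],-0.015],[65,[-0.547,0.001,0],-0.015],[65,[-0.547,0.001,0.1],-0.015],[65,[-0.547,0.001,0.2],-0.015],[65,[-0.547,0.001,0.24],-0.015],[65,[-0.547,0.001,0.24],-0.015]])

```text
time_s: 14.3
eef_pos: [0.5327, -0.1287, 0.1358]
eef_rot: [-0.003, 0.785, 0.619, -0.001]
wrist_force: [-0.6, 1.1, -0.2]
opening: 0.761
grasp_force: 0.0
```

>>> play_rows(plan=[[65,[0,0,0],0],[65,[0,0,0],0],[65,[0,0,0],0]])

```text
time_s: 14.6
eef_pos: [0.5363, -0.1296, 0.1406]
eef_rot: [0.001, 0.785, 0.62, 0.001]
wrist_force: [0.1, 0.6, -0.3]
opening: 0.757
grasp_force: 0.0
```

Run:
```python
from h import *
tomove((.535,-.1292),.056,-13.4)
```

```text
pos [ 0.5363 -0.1296  0.1406] psi -13.4 shift [ 0.0005 -0.004   0.2116] turn 0.0 axes tilt [ 0.0027 -0.0013]
```

>>> play_rows(plan=[[65,[0,-0.003,0.1],0],[65,[0,-0.003,0.18],0],[65,[0,-0.003,0.21],0],[65,[0,-0.003,0.21],0],[65,[0,-0.003,0.21],0],[45,[0,-0.003,0.21],0],[30,[0,-0.003,0.21],0],[30,[0,-0.003,0.21],0],[30,[0,-0.003,0.21],0],[30,[0,-0.003,0.21],0]])

```text
time_s: 15.6
eef_pos: [0.5364, -0.1296, 0.0571]
eef_rot: [0.002, 0.785, 0.62, 0.001]
wrist_force: [3.2, 0.1, 7.2]
opening: 0.461
grasp_force: 63.5
```

>>> play_rows(plan=[[30,[0,0,0],0.01],[30,[0,0,0],0.01]])

```text
time_s: 15.8
eef_pos: [0.5364, -0.1297, 0.0572]
eef_rot: [0.003, 0.793, 0.609, 0.001]
wrist_force: [3.4, 0.8, 6.7]
opening: 0.461
grasp_force: 64.4
```

Run:
```python
from h import *
tomove((.535,-.1292),.056,-13.4)
o=get_obs();print(o["torque"],o["wrist_force"])
```

```text
pos [ 0.5364 -0.1297  0.0572] psi -15.02 shift [ 0.0003 -0.0036  0.0029] turn -0.009 axes tilt [ 0.0046 -0.003 ]
[ 0.12331972 -0.32619476  1.48094255] [3.41872515 0.80038696 6.74876336]
```

>>> play_rows(plan=[[30,[0,0,0],0.01],[30,[0,0,0],0.02],[30,[0,0,0],0.02]])

```text
time_s: 16.1
eef_pos: [0.5363, -0.13, 0.0571]
eef_rot: [0.003, 0.811, 0.585, 0.0]
wrist_force: [3.1, -0.3, 6.4]
opening: 0.457
grasp_force: 74.9
```

Run:
```python
from h import *
tomove((.535,-.1292),.056,-13.4)
o=get_obs();print(o["torque"],o["wrist_force"])
```

```text
pos [ 0.5363 -0.13    0.0571] psi -18.37 shift [ 0.0008 -0.0037  0.0028] turn -0.0276 axes tilt [ 0.004  -0.0046]
[-0.0446128  -0.2635832   3.10963438] [ 3.10285152 -0.26690111  6.39895535]
```

The torque rises at once (1.5 then 3.1 N·m), so it is at the hard stop. I'll release and withdraw.

>>> play_rows(plan=[[30,[0,0,0],-0.02],[30,[0,0,0],-0.025],[45,[0,0,0],-0.025],[55,[0,0,0],-0.025],[65,[0,0,0],-0.025],[65,[0,0,0],-0.025],[65,[0,0,0],-0.025]])

```text
time_s: 16.8
eef_pos: [0.5338, -0.1287, 0.0546]
eef_rot: [-0.0, 0.79, 0.614, -0.0]
wrist_force: [0.6, 0.3, -0.1]
opening: 0.759
grasp_force: 0.0
```

>>> play_rows(plan=[[65,[0,0,-0.05],0],[65,[0,0,-0.12],0],[65,[0,0,-0.22],0],[65,[0,0,-0.33],0],[65,[0.1,0,-0.4],0],[65,[0.2,0,-0.45],0],[65,[0.32,0,-0.45],0],[65,[0.44,0,-0.45],0],[65,[0.55,0,-0.45],0],[65,[0.55,0,-0.45],0]])

```text
time_s: 17.8
eef_pos: [0.5886, 0.0895, 0.2348]
eef_rot: [-0.001, 0.788, 0.616, 0.001]
wrist_force: [0.0, -0.7, -1.0]
opening: 0.76
grasp_force: 0.0
```

>>> play_rows(plan=[[65,[0.1,0,0],0],[65,[0.15,0,0],0],[65,[0.15,0,0],0],[65,[0.15,0,0],0],[65,[0.15,0,0],0]])

```text
time_s: 18.3
eef_pos: [0.603, 0.1413, 0.2347]
eef_rot: [0.0, 0.79, 0.613, -0.0]
wrist_force: [0.2, -0.4, -0.2]
opening: 0.759
grasp_force: 0.0
```

Run:
```python
from h import *
a=camera("top");b=camera("scene")
H=[cv2.resize(c["image"][r[1]:r[3],r[0]:r[2],::-1],(400,350),interpolation=cv2.INTER_CUBIC) for c,r in((a,(225,170,305,240)),(b,(245,190,325,260)))]
cv2.imwrite("pics/done2.png",np.hstack(H))
for n,c,r in(("top",a,(225,170,305,240)),("scene",b,(245,190,325,260))):
    Q=pts(c)[r[1]:r[3],r[0]:r[2]].reshape(-1,3)
    B=Q[(Q[:,2]>.1)&(Q[:,2]<.125)]
    print(n,len(B),np.median(B[:,2]),cv2.minAreaRect(B[:,:2].astype(np.float32)))
```

```text
top 239 0.11025931980812897 ((0.5345906019210815, -0.128715381026268), (0.11834995448589325, 0.016164010390639305), 77.31444549560547)
scene 216 0.1130858198424726 ((0.5399307608604431, -0.13026288151741028), (0.1233612522482872, 0.02531999908387661), 78.37580108642578)
```

View pics/done2.png

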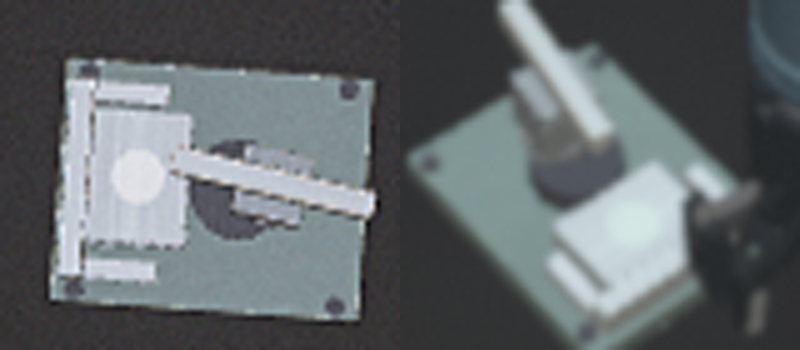

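The picture shows the handle fully down (bar top about 0.112 m, centred on the spindle). The cam faces the rail, the plates lie against it, and the gripper is clear.

```bash
python3 -c "
from bench import *
print(hand_in())"
```

```text
the job is handed in; nothing more can be done
None
```

I fitted the larger T-handle fully home on the grey clamp's spindle and turned it clockwise to the stop; the top plate looks flush with the rail (the two below are hidden in the pictures), the handle is still on the spindle, and I handed the job in at about 18 s.

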